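# Load the long battery pack under the cover of the power box

### The arm

A 6-joint arm with a two-finger parallel gripper is mounted at the origin on the work surface. World frame = base frame: x ahead of the robot, y to its left, z up, the work surface at z = 0. Lengths are in mm, angles in rad, forces in N, time in s.
With the tool pointing down it reaches from about 375 to 975 mm from the base axis. Payload 3.8 kg.
Tool frame: the origin (TCP) lies on the centre line of the jaws, within the pads' length; the fingertips stand 14 mm ahead of it and the grasp point (between the pads) lies 5 mm behind it (tips_ahead is the distance from the TCP to the fingertips, in mm); z points along the fingers, y is the line along which they close (so a half turn about z gives the same grasp; the last joint's range is limited). The gripper opens to 88 mm and grips with 3 to 60 N. Pads are 18 mm wide; open, the fingers measure 123 mm over their backs; the gripper's body (75 mm by 187 mm) begins 45 mm behind the grasp point.
Start: joints at [1.169, 0.264, 1.604, -0, 1.274, -0.037], TCP at [240.812, 630.577, 252.706] pointing down, gripper open.
Joint ranges: [-2.63, 2.63], [-0.94, 2.18], [0.31, 2.57], [-1.31, 4.45], [0, 2.66], [-2.55, 2.55]. Speed limits (rad/s): [2.57, 2.57, 3.14, 3.14, 3.14, 3.14].

### API

Orientations are given as a 3x3 rotation matrix whose columns are the frame's x, y, z axes.
In Python, from plant import read_state, get_image, camera_info, finish_job, boxes_of, mark_of, tips_ahead gives the robot as it stands. The module is installed in compiled form; this text tells all that it offers.
- The arm moves only by the tool play_rows, never from a script. Its argument "motion" is a list of rows, each a list of 3 entries, a list of its own where there are three numbers: the shift along the tool's x, y, z scaled (see below), then the turn about the tool's z scaled (see below), then the opening, from 0 (shut) to 1 (fully open). A call has 1 to 12 rows; each row is the pose to reach, as a shift and turn from the pose commanded when the call began, along the tool's axes at that moment; what a row does not reach only later rows make up. The controller multiplies each number of a shift by 0.5 m and each number of a turn by 90 degrees. A row lasts 1/10 s, in which the tool goes at most 50 mm and 8.59 degrees, less where a joint would pass 70% of its speed; a pose out of reach is approached as far as the arm can. A call with a number of a shift or a turn outside -1 to 1 is refused whole. A call with a gripper value outside its range is refused whole. The fingers move at their own pace and stop on an object; the grip force is fixed at half the most. Time passes only in rows, so rows that repeat a pose let the fingers close. It gives the time, the measured TCP pose, the force, the opening and the grip force at its end, in the units of the state.
- read_state(): the state, without advancing time (a new reading comes with each control period).
- get_image(name): name is "side" or "top"; returns the picture (420x560x3 uint8, red, green, blue); there is no depth.
- camera_info(name): a dict with "fx", "fy", "cx", "cy" (pixels), "k1" (the pictures are not rectified: a ray, as slopes to the right and down, at radius r is drawn at 1 + k1 r^2 times it, then the intrinsics apply), "view" (4x4, takes a point from world to camera coordinates). Camera axes: x right, y down, z forward; pixel columns grow to the right and rows downward; lengths in mm; the calibration is good to about 2 mm. A picture is of the moment at which its call begins. camera_info takes no time and is no camera call.
- finish_job(): hands the job in; it is judged then, once.
Trained networks look in the newest picture that a camera, given by its name, has taken for a name from the list of things; names that differ only in an ending like _2 or _b are one class to them, and where a whole thing is asked for, a point or a joint stands for the part that bears it (a point fixed in the world has none). Each returns a list of dicts, best first, with "confidence" (0 to 1); they miss things now and then, are a little off and sometimes report something else, mostly with a low value. They report only what shows in the picture. A call takes as long as a camera call. They do not tell look-alikes from the thing itself.
- boxes_of(camera, query): "bbox" ([centre column, centre row, width, height] in pixels, round what is visible of it).
- mark_of(camera, query): "location" ([column, row] in pixels: a listed point, or the origin of a listed thing).
The state is a dict: "clock": time; "joint_positions": joint angles; "dq": joint speeds; "effort": joint torques, N m; "position": TCP position; "orientation": TCP orientation; "contact_force": force on the tool from outside, world axes, zero at the start; "wrist_torque": the same for the moment, N m; "finger_gap": finger opening in mm; "grip_force": force on a finger pad.
Only numpy, scipy, OpenCV 4.12 (cv2) and the standard library are available. Lean on these libraries where they do the work, as an engineer would, in place of code of your own. Each camera call takes 0.05 s, during which the arm holds its last target. There are 200 camera calls.

### The job

Fit the long battery pack into the open battery bay of the low grey power box. The opening in its top is shorter than the pack, so tip the pack, put its lower end in under the cover panel, then bring it level and set it down gently (do not drop it) so that it lies flat on the bay floor, lengthwise in the bay, and let go. Leave the short pack and the microphone where they are.

Things in the scene. Friction and masses are not known exactly. Their poses are not given: they have to be found in the camera images.
- long_pack_center (a point): Centre (half-way up) of the long battery pack: a loose grey plastic bar with black ends, 150 long (its x) by 42 wide (its y) by 30 high (its z) mm, about 0.4 kg, lying flat on the desk (top at 30 mm); both ends are alike, so it may go in either way round. Gripped across its 42 mm width at the middle.
- bay (a point): Centre of the bay floor (4 mm above desk) in the fixed grey power box; x along it, z up. Bay inside in mm: x -85 to 85, y -65 to 65. Walls 5 thick, tops at z 70. A fixed cover, z 66 to 70, roofs x -85 to -40 (the end on the robot's left); x -40 to 85 is open above. From x -145 to -85 the box is closed, top z 70. With its -x end tipped 25 to 30 degrees down, the pack passes under the cover.
- short_pack_center (a point): Centre of the short battery pack, a bystander of the same make: loose, 85 (x) by 42 (y) by 30 (z) mm, lying flat on the desk. Not to be moved.
- mic_center (a point): Centre of a black hand-held microphone lying on the desk, a bystander: loose, 66 (x) by 55 (y) by 28 (z) mm. Not to be moved.
There are look-alikes about, which are no part of the job. Leave any turquoise or yellow look-alike of the part that bears long_pack_center alone.

How it is judged:
By the outcome, as a careful person would: the job done as asked, in the order asked, and still so for the second after the job is handed in, with the robot touching nothing.
It also fails if it takes over 40 s, if anything falls off the work surface, if the arm or the gripper's body presses on something with over 40 N, if the wrist force passes 120 N, or if a joint passes its speed limit or range.

## Working session

There is one attempt and no reset: what is moved stays moved. The work goes in short steps, Python scripts to look and compute and a tool call to move; the robot and the scene stay as the last step left them, time stands still between calls to the robot, and variables do not carry over. Pictures are saved under pics/ and viewed, at most 10 in all, crops included, and the job is handed in when it is done.

Besides the shell and the picture viewer there is one more tool, called in YAML: its name, and indented under it one key for each argument. play_rows: Moves the arm, as the interface text tells. Its arguments: {"type":"object","properties":{"motion":{"type":"array"}},"required":["motion"]}

```bash
mkdir -p pics; cat > h.py <<'E'
import numpy as np, cv2
from plant import *
def ray(cam,px):
    c=camera_info(cam); u=np.array([(px[0]-c["cx"])/c["fx"],(px[1]-c["cy"])/c["fy"]]); s=u.copy()
    for _ in range(20): s=u/(1+c["k1"]*(s@s))
    V=np.array(c["view"]); R=V[:3,:3]; return -R.T@V[:3,3], R.T@np.array([s[0],s[1],1.])
def at_z(cam,px,z):
    o,d=ray(cam,px); return o+d*(z-o[2])/d[2]
def proj(cam,p):
    c=camera_info(cam); V=np.array(c["view"]); q=V[:3,:3]@np.array(p,float)+V[:3,3]; s=q[:2]/q[2]; s=s*(1+c["k1"]*(s@s))
    return np.array([c["fx"]*s[0]+c["cx"],c["fy"]*s[1]+c["cy"]])
def save(cam,name):
    im=get_image(cam); cv2.imwrite("pics/"+name,im[:,:,::-1]); return im
E
python3 - <<'E'
from h import *
np.set_printoptions(precision=1,suppress=True)
a=save("top","t0.png"); b=save("side","s0.png")
for c in("top","side"):
    print(c,ray(c,(280,210)))
    for q in("long_pack_center","short_pack_center","bay","mic_center"):
        print(c,q,[(np.round(m["location"]),round(m["confidence"],2)) for m in mark_of(c,q)][:5])
print(read_state())
E
```

```text
top (array([ 411. ,  -72.4, 1232.2]), array([ 0.1, -0. , -1. ]))
top long_pack_center [(array([384., 152.]), 0.86), (array([404., 288.]), 0.71), (array([317., 212.]), 0.67), (array([320., 296.]), 0.56)]
top short_pack_center [(array([320., 143.]), 0.7)]
top bay [(array([176., 210.]), 0.56)]
top mic_center [(array([406., 214.]), 0.58)]
side (array([480.5, 657.7, 777.7]), array([-0. , -0.7, -0.7]))
side long_pack_center [(array([329., 152.]), 0.92), (array([218., 160.]), 0.7), (array([270., 200.]), 0.59), (array([341., 198.]), 0.58)]
side short_pack_center [(array([204., 194.]), 0.56), (array([269., 200.]), 0.4)]
side bay [(array([261., 309.]), 0.87)]
side mic_center [(array([275., 149.]), 0.88)]
{'clock': 0.5, 'joint_positions': array([ 1.2,  0.3,  1.6, -0. ,  1.3, -0. ]), 'dq': array([-0., -0., -0., -0.,  0., -0.]), 'effort': array([ -0. , -50.1, -35.7,   0.1,   0. ,  -0. ]), 'position': array([240.8, 630.6, 252.7]), 'orientation': array([[-0.9,  0.4,  0. ],
       [ 0.4,  0.9, -0. ],
       [-0. , -0. , -1. ]]), 'contact_force': array([ 0.1, -0.7,  1.1]), 'wrist_torque': array([ 0.,  0., -0.]), 'grip_force': 0.0, 'finger_gap': 88.22288330601361}
```

View pics/t0.png

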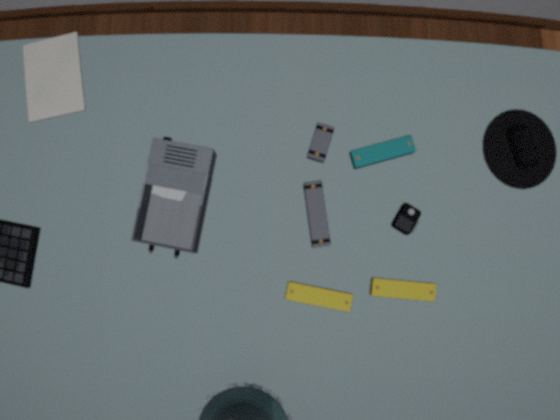

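View pics/s0.png

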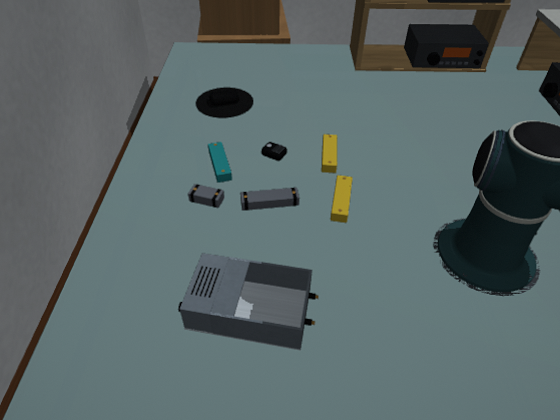

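```bash
cat > fit.py <<'E'
from h import *
np.set_printoptions(precision=1,suppress=True)
def tri(p,q):
    o1,d1=ray("top",p); o2,d2=ray("side",q); A=np.stack([d1,-d2],1); t=np.linalg.lstsq(A,o2-o1,rcond=None)[0]
    a,b=o1+d1*t[0],o2+d2*t[1]; return (a+b)/2,np.linalg.norm(a-b)
print("pack",tri((317,212),(270,200))); print("bay",tri((176,210),(261,309)))
print("pack top-only",at_z("top",(317,212),15),"side",at_z("side",(270,200),15))
print("bay top-only",at_z("top",(176,210),4),"side",at_z("side",(261,309),4))
im=cv2.imread("pics/t0.png"); hsv=cv2.cvtColor(im,cv2.COLOR_BGR2HSV)
bg=np.median(im.reshape(-1,3),0); print("bg",bg,"pack px",im[212,317],"box",im[220,170])
lab=cv2.cvtColor(im,cv2.COLOR_BGR2LAB).astype(int); bgl=np.median(lab.reshape(-1,3),0)
m=((abs(lab-bgl)*[.4,1,1]).sum(2)>9).astype(np.uint8)
for n,(x,y) in dict(pack=(317,212),box=(176,200)).items():
    k,L=cv2.connectedComponents(m); r=cv2.minAreaRect(np.argwhere(L==L[y,x])[:,::-1].astype(np.float32)); print(n,L[y,x],r)
    for c in cv2.boxPoints(r): print(at_z("top",c,30 if n=="pack" else 70))
cv2.imwrite("pics/c1.png",np.hstack([cv2.resize(im[120:265,120:230],None,fx=3.6,fy=3.6,interpolation=2),cv2.resize(im[120:265,280:390],None,fx=3.6,fy=3.6,interpolation=2)]))
E
python3 fit.py
```

```text
pack (array([ 508.9, -161. ,    7.2]), np.float64(4.706215184024082))
bay (array([512.2, 166. ,   3.3]), np.float64(6.042577978271758))
pack top-only [ 510.6 -160.6   15. ] side [ 506.3 -152.4   15. ]
bay top-only [509.1 166.    4. ] side [515.2 166.2   4. ]
bg [127. 125. 112.] pack px [101  94  94] box [116 112 111]
pack 6 ((316.08160400390625, 213.56088256835938), (65.90645599365234, 19.9356689453125), 81.72411346435547)
[ 576.1 -123.2   30. ]
[ 583.7 -168.    30. ]
[ 436.1 -191.6   30. ]
[ 428.8 -147.3   30. ]
box 0 ((279.5, 226.5), (385.0, 559.0), 90.0)
[932.7 627.   70. ]
[ 961.8 -759.4   70. ]
[  29.4 -745.7   70. ]
[  0.1 572.5  70. ]
```

View pics/c1.png

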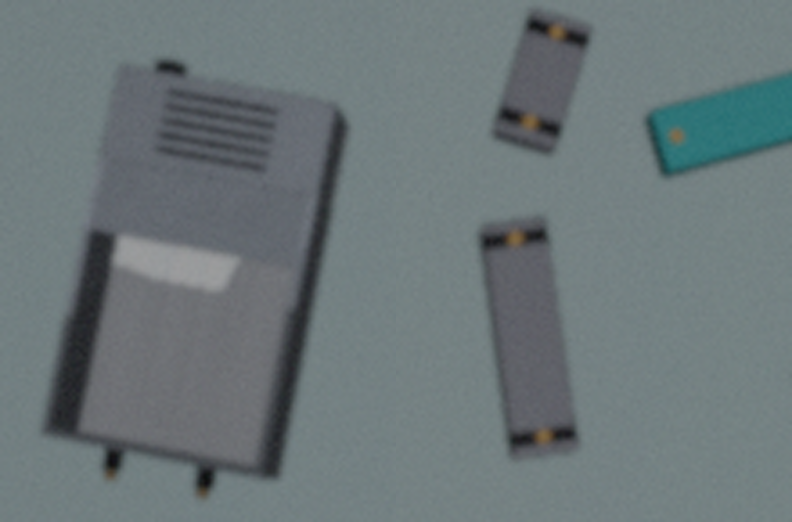

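```bash
cat > fit2.py <<'E'
from h import *
from scipy.optimize import least_squares
np.set_printoptions(precision=1,suppress=True)
def W(p,P): c,s=np.cos(p[2]),np.sin(p[2]); return np.array([p[0]+c*P[0]-s*P[1],p[1]+s*P[0]+c*P[1],P[2]])
def fit(pts,px,p0):
    f=lambda p:np.concatenate([proj("top",W(p,P))-q for P,q in zip(pts,px)])
    r=least_squares(f,p0,x_scale=[100,100,1],loss="soft_l1"); return r.x,r.fun.reshape(-1,2)
a=lambda u,v:np.array([120+u/3.6,120+v/3.6]); b=lambda u,v:np.array([280+(u-396)/3.6,120+v/3.6])
pk,res=fit([(75,21,30),(75,-21,30),(-75,-21,30),(-75,21,30)],[b(480,225),b(545,218),b(578,450),b(512,458)],[508,-161,.15]); print("pack",pk,np.degrees(pk[2]),abs(res).max())
for o in(0,4):
    h=70+o
    B=[(-145,-70,h),(-145,70,h),(-40,-65,h),(90,-70,h),(-40,65,h)]
    bx,res=fit(B,[a(120,68),a(335,103),a(92,232),a(45,430),a(291,268)],[512,166,3.0]); print("bay",h,bx,np.degrees(bx[2]),res.tolist())
    for cam,pic in(("top","t0.png"),("side","s0.png")):
        im=cv2.resize(cv2.imread("pics/"+pic),None,fx=4,fy=4)
        d=lambda Q,c,p:cv2.polylines(im,[np.array([(proj(cam,W(p,q))+.5)*4 for q in Q]).astype(int)],True,c,1)
        d([(-145,-70,h),(-145,70,h),(90,70,h),(90,-70,h)],(0,0,255),bx); d([(-40,-65,h),(-40,65,h),(85,65,h),(85,-65,h)],(0,255,255),bx); d([(-145,-70,0),(-145,70,0),(90,70,0),(90,-70,0)],(255,0,0),bx); d([(75,21,30),(75,-21,30),(-75,-21,30),(-75,21,30)],(0,255,0),pk)
        if cam=="top": A=im[480:1060,480:880]
        else: S=im[980:1400,700:1280]
    cv2.imwrite(f"pics/o{h}.png",np.hstack([cv2.resize(A,(300,435)),cv2.copyMakeBorder(S,0,15,0,0,0)])[:, :800] if 0 else np.hstack([cv2.resize(A,(290,420)),cv2.resize(S,(500,362)) if 0 else cv2.resize(S,(505,420))]))
E
python3 fit2.py
```

```text
pack [ 505.7 -159.3    0.2] 8.790751891942655 0.7312109528466522
bay 70 [510.3 166.9   3. ] 170.8453273199434 [[-0.5129177226164359, -0.7555463444441273], [0.39510319129720983, -0.010175682612697301], [-0.16615165457761805, -0.31021368395676063], [-0.7051535654967154, 1.737831935931581], [1.2404252195315166, 0.004975521475643063]]
bay 74 [509.6 166.    3. ] 170.87902531259238 [[-0.5790647740634256, -0.8564852049957778], [0.5448957573055964, -0.11206116271111455], [-0.23176899604163737, -0.2501276054930486], [-0.7835056170737005, 2.003622079202131], [1.3788694973017073, 0.06771105711936798]]
```

View pics/o70.png

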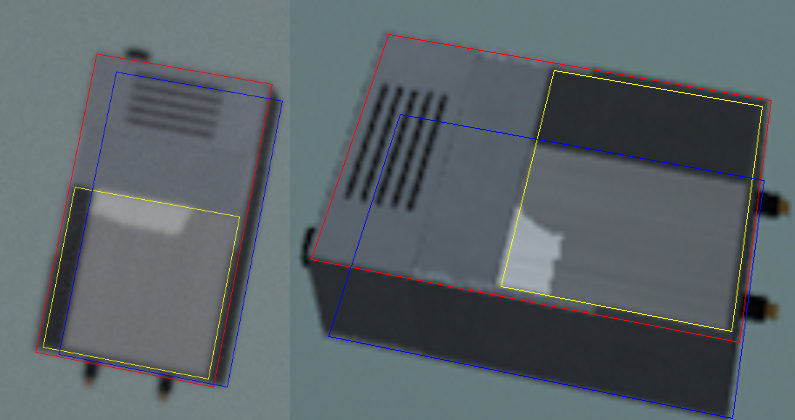

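View pics/o74.png

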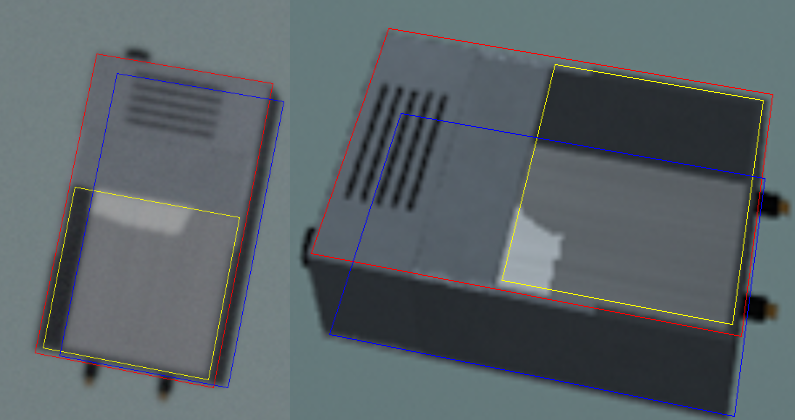

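```bash
cat >> h.py <<'E'
def go(targets,s=None):
    "targets: (x,y,z,yaw of tool x in deg) -> tool shift/500, turn/90"
    s=read_state(); R=np.array(s["orientation"]); p=np.array(s["position"]); y0=np.degrees(np.arctan2(R[1,0],R[0,0]))
    print("now",p.round(1),"yaw",round(y0,1),"tilt",R[:,2].round(3))
    for x,y,z,w in targets:
        d=(w-y0+180)%360-180; print((R.T@(np.array([x,y,z])-p)/500).round(4),round(-d/90,4))
E
python3 -c "
from h import *
go([(430,230,240,188.8)])"
```

```text
now [240.8 630.6 252.7] yaw 159.1 tilt [ 0. -0. -1.]
[-0.6393 -0.6134  0.0254] -0.33
```

play_rows:
  motion:
    - [[-0.639,-0.613,0.025],-0.33,1]
    - [[-0.639,-0.613,0.025],-0.33,1]
    - [[-0.639,-0.613,0.025],-0.33,1]
    - [[-0.639,-0.613,0.025],-0.33,1]
    - [[-0.639,-0.613,0.025],-0.33,1]
    - [[-0.639,-0.613,0.025],-0.33,1]
    - [[-0.639,-0.613,0.025],-0.33,1]
    - [[-0.639,-0.613,0.025],-0.33,1]
    - [[-0.639,-0.613,0.025],-0.33,1]
    - [[-0.639,-0.613,0.025],-0.33,1]

```text
clock: 1.5
position: [431.6, 226.1, 240.4]
orientation: [[-0.989, -0.147, 0.001], [-0.147, 0.989, -0.001], [-0.001, -0.002, -1.0]]
contact_force: [0.2, -0.1, -1.0]
finger_gap: 87.9
grip_force: 0.0
```

```bash
python3 -c "
from h import *
go([(507,-159,120,188.8),(507,-159,24,188.8)])"
```

```text
now [431.6 226.1 240.4] yaw -171.5 tilt [ 0.001 -0.001 -1.   ]
[-0.0354 -0.7837  0.2421] -0.0037
[-0.0353 -0.7834  0.4341] -0.0037
```

play_rows:
  motion:
    - [[-0.035,-0.784,0.242],-0.004,1]
    - [[-0.035,-0.784,0.242],-0.004,1]
    - [[-0.035,-0.784,0.242],-0.004,1]
    - [[-0.035,-0.784,0.242],-0.004,1]
    - [[-0.035,-0.784,0.242],-0.004,1]
    - [[-0.035,-0.784,0.242],-0.004,1]
    - [[-0.035,-0.784,0.242],-0.004,1]
    - [[-0.035,-0.784,0.242],-0.004,1]
    - [[-0.035,-0.784,0.242],-0.004,1]
    - [[-0.035,-0.784,0.242],-0.004,1]
    - [[-0.035,-0.784,0.242],-0.004,1]

```text
clock: 2.6
position: [507.3, -153.2, 119.4]
orientation: [[-0.987, -0.159, -0.0], [-0.159, 0.987, 0.001], [0.0, 0.001, -1.0]]
contact_force: [-0.5, 0.6, 0.2]
finger_gap: 88.1
grip_force: 0.0
```

```bash
python3 -c "
from h import *
save('top','t1.png'); im=save('side','s1.png')
cv2.imwrite('pics/c2.png',cv2.resize(im[130:260,190:350],(800,600))[:,:,::-1])
go([(507,-159,120,188.8),(507,-159,24,188.8)])"
```

```text
now [ 507.4 -152.7  119.8] yaw -170.7 tilt [ 0.001  0.    -1.   ]
[ 0.0029 -0.0123 -0.0004] 0.0051
[ 0.003  -0.0123  0.1916] 0.0051
```

View pics/c2.png

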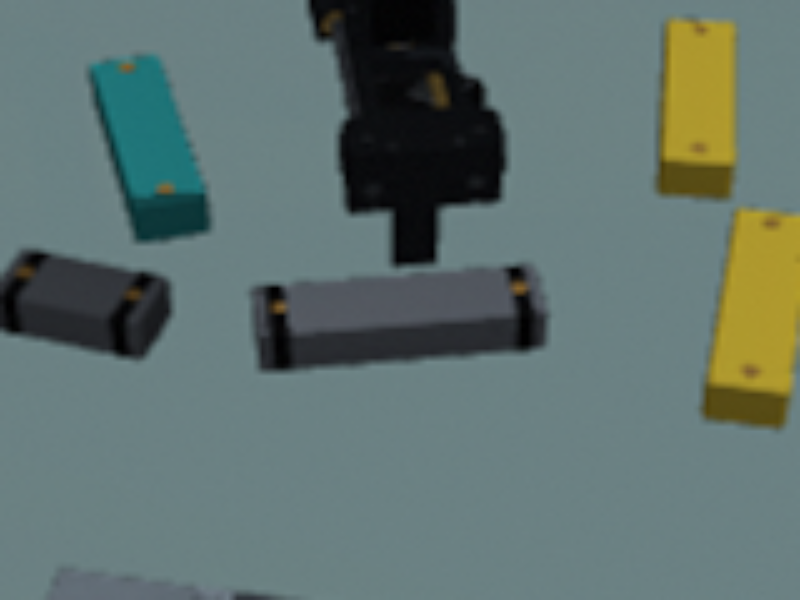

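```bash
python3 -c "
from h import *
print(at_z('side',(190+262/5,130+370/4.615),0),at_z('side',(190+545/5,130+348/4.615),0), at_z('side',(190+403/5,130+359/4.615),0))
go([(507,-159,24,188.8),(507,-157,24,188.8)])"
```

```text
[ 576.76452943 -127.96065091    0.        ] [ 430.54872089 -149.98966872    0.        ] [ 504.36185016 -138.89976685    0.        ]
now [ 507.4 -152.7  119.8] yaw -170.7 tilt [ 0.001  0.    -1.   ]
[ 0.003  -0.0123  0.1916] 0.0051
[ 0.0023 -0.0084  0.1916] 0.0051
```

play_rows:
  motion:
    - [[0.003,-0.012,0.05],0.005,1]
    - [[0.003,-0.012,0.1],0.005,1]
    - [[0.003,-0.012,0.15],0.005,1]
    - [[0.003,-0.012,0.17],0.005,1]
    - [[0.003,-0.012,0.19],0.005,1]
    - [[0.003,-0.012,0.191],0.005,1]
    - [[0.003,-0.012,0.191],0.005,1]
    - [[0.003,-0.012,0.191],0.005,1]

```text
clock: 3.5
position: [507.7, -160.9, 24.9]
orientation: [[-0.988, -0.152, 0.002], [-0.152, 0.988, -0.001], [-0.002, -0.001, -1.0]]
contact_force: [0.3, 0.4, -0.1]
finger_gap: 88.1
grip_force: 0.0
```

play_rows:
  motion:
    - [[0,0,0],0,0]
    - [[0,0,0],0,0]
    - [[0,0,0],0,0]
    - [[0,0,0],0,0]
    - [[0,0,0],0,0]
    - [[0,0,0],0,0]
    - [[0,0,0],0,0]
    - [[0,0,0],0,0]

```text
clock: 4.3
position: [506.4, -160.1, 23.7]
orientation: [[-0.989, -0.151, -0.001], [-0.151, 0.989, 0.001], [0.0, 0.001, -1.0]]
contact_force: [-0.8, 3.7, 2.4]
finger_gap: 42.0
grip_force: 30.0
```

```bash
python3 -c "
from h import *
go([(506,-160,140,188.7),(470.8,173.3,125,170.85)])"
```

```text
now [ 506.4 -160.1   23.7] yaw -171.3 tilt [-0.001  0.001 -1.   ]
[ 0.0009  0.0005 -0.2327] -0.0001
[-0.0303  0.6701 -0.2021] 0.1983
```

play_rows:
  motion:
    - [[0,0,-0.05],0,0]
    - [[0,0,-0.12],0,0]
    - [[0,0,-0.2],0,0]
    - [[-0.03,0.67,-0.202],0.198,0]
    - [[-0.03,0.67,-0.202],0.198,0]
    - [[-0.03,0.67,-0.202],0.198,0]
    - [[-0.03,0.67,-0.202],0.198,0]
    - [[-0.03,0.67,-0.202],0.198,0]
    - [[-0.03,0.67,-0.202],0.198,0]
    - [[-0.03,0.67,-0.202],0.198,0]
    - [[-0.03,0.67,-0.202],0.198,0]
    - [[-0.03,0.67,-0.202],0.198,0]

```text
clock: 5.5
position: [469.9, 173.2, 123.8]
orientation: [[-0.988, 0.155, -0.001], [0.155, 0.988, -0.001], [0.001, -0.002, -1.0]]
contact_force: [0.3, -0.4, -4.9]
finger_gap: 41.7
grip_force: 30.0
```

```bash
python3 -c "
from h import *
im=save('side','s2.png'); 
cv2.imwrite('pics/c3.png',cv2.resize(im[200:370,150:350],(800,600))[:,:,::-1])
s=read_state(); print(s['finger_gap'],s['contact_force'])
go([(470.8,173.3,98,170.85),(470.8,173.3,70,170.85)])"
```

```text
41.793521646350804 [ 0.70361215 -0.37754548 -3.93843668]
now [470.1 172.3 123.8] yaw 171.0 tilt [-0.001 -0.001 -1.   ]
[-0.0012  0.0023  0.0515] 0.0013
[-0.0013  0.0024  0.1075] 0.0013
```

View pics/c3.png

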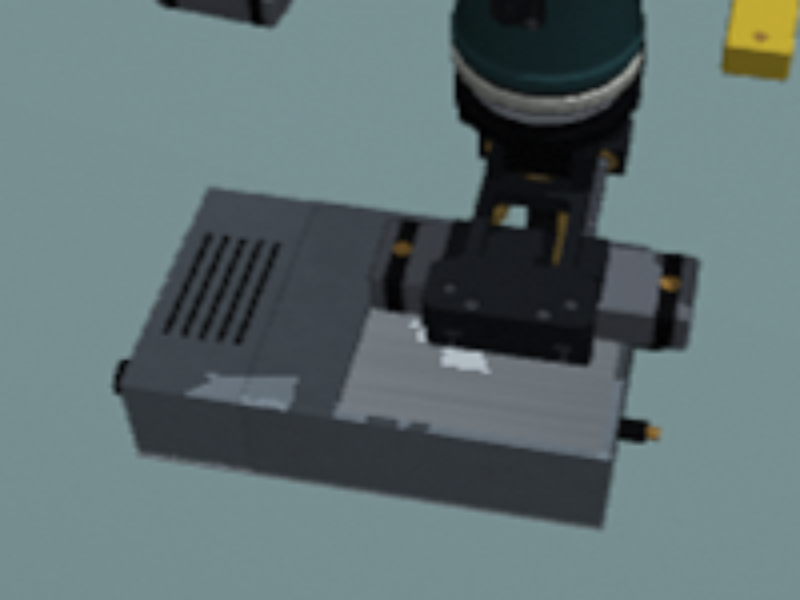

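play_rows:
  motion:
    - [[-0.001,0.002,0.02],0.001,0]
    - [[-0.001,0.002,0.04],0.001,0]
    - [[-0.001,0.002,0.05],0.001,0]
    - [[-0.001,0.002,0.056],0.001,0]
    - [[-0.001,0.002,0.062],0.001,0]
    - [[-0.001,0.002,0.068],0.001,0]
    - [[-0.001,0.002,0.074],0.001,0]
    - [[-0.001,0.002,0.08],0.001,0]

```text
clock: 6.35
position: [473.8, 173.6, 86.0]
orientation: [[-0.987, 0.159, 0.005], [0.159, 0.987, 0.0], [-0.005, 0.001, -1.0]]
contact_force: [4.1, -5.5, 4.0]
finger_gap: 41.9
grip_force: 30.0
```

play_rows:
  motion:
    - [[0.008,0,0.0],0,0]
    - [[0.01,0,0.006],0,0]
    - [[0.01,0,0.012],0,0]
    - [[0.01,0,0.018],0,0]
    - [[0.01,0,0.024],0,0]
    - [[0.01,0,0.028],0,0]
    - [[0.01,0,0.028],0,0]

```text
clock: 7.05
position: [470.1, 175.2, 72.5]
orientation: [[-0.987, 0.16, 0.008], [0.16, 0.987, 0.002], [-0.007, 0.003, -1.0]]
contact_force: [5.7, -2.4, 1.7]
finger_gap: 41.9
grip_force: 30.0
```

```bash
python3 -c "
from h import *
im=save('side','s3.png'); 
cv2.imwrite('pics/c4.png',cv2.resize(im[200:370,150:350],(800,600))[:,:,::-1])
s=read_state(); print(s['finger_gap'],s['contact_force'])
go([(470.8,173.3,73,170.85)])"
```

```text
42.017695218231545 [ 5.26245491 -1.82071269 -0.03870329]
now [470.1 175.2  72.4] yaw 170.8 tilt [ 0.007  0.002 -1.   ]
[-0.002  -0.0036 -0.0011] -0.0006
```

View pics/c4.png

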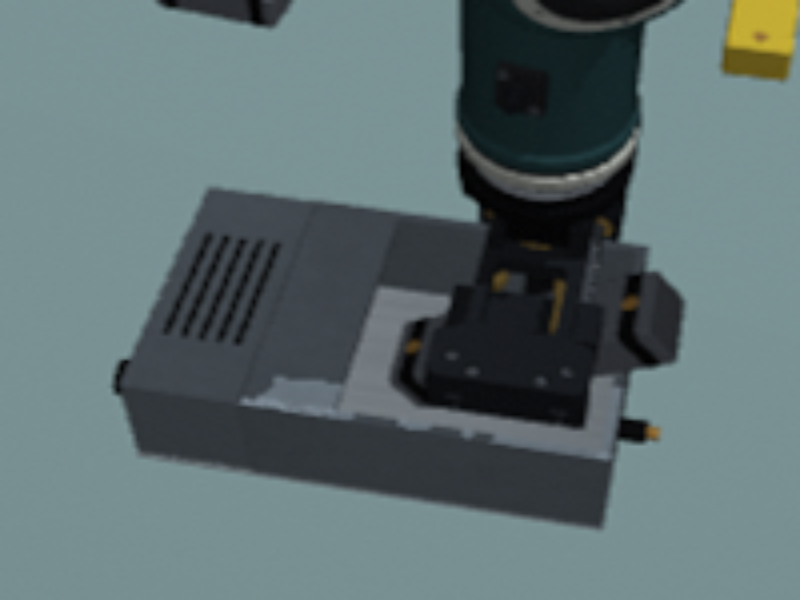

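```bash
cat > ang.py <<'E'
from h import *
from scipy.optimize import least_squares
def ang(d1,d2,y=0.,h=64):
    B=np.array([510.3,166.9]); t=np.radians(170.85); ex=np.array([np.cos(t),np.sin(t)]); ey=np.array([-ex[1],ex[0]])
    def f(p):
        c,s=np.cos(p[2]),np.sin(p[2]); o=[]
        for l,q in((-h,d1),(h,d2)):
            x=p[0]+c*l-s*15; z=p[1]+s*l+c*15; w=B+ex*x+ey*p[3]; o+=list(proj("side",[*w,z])-q)
        return o
    r=least_squares(f,[40,65,.4,y],x_scale=[50,50,1,10]); return r.x,np.degrees(r.x[2]),r.fun
E
python3 -c "
from ang import *
q=lambda u,v:np.array([150+u/4,200+v*170/600])
print(ang(q(402,247),q(669,283))); print(ang(q(413,345),q(630,303)))
go([(506.8,169.0,90,170.85),(516,168.5,72,170.85)])"
```

```text
(array([3.85053816e+01, 1.03787415e+02, 2.09293187e-03, 9.08918693e+00]), np.float64(0.11991616307834194), array([ 1.40687462e-11, -4.94537744e-12, -1.97246663e-11, -3.97903932e-13]))
(array([39.98658456, 53.75375241,  0.57378333,  5.7723817 ]), np.float64(32.875363397909304), array([ 5.11590770e-13,  3.75166564e-12, -3.41060513e-12,  2.72848411e-12]))
now [470.1 175.2  72.4] yaw 170.8 tilt [ 0.007  0.002 -1.   ]
[-0.0747 -0.0004 -0.0346] -0.0006
[-0.0928  0.0014  0.0015] -0.0006
```

play_rows:
  motion:
    - [[-0.005,0,-0.003],0,0]
    - [[-0.02,0.001,-0.002],0,0]
    - [[-0.04,0.001,-0.001],0,0]
    - [[-0.06,0.001,0],0,0]
    - [[-0.075,0.001,0],0,0]
    - [[-0.082,0.002,0],0,0]
    - [[-0.082,0.002,0],0,0]

```text
clock: 7.8
position: [507.8, 168.8, 70.5]
orientation: [[-0.987, 0.16, -0.0], [0.16, 0.987, 0.0], [0.0, 0.0, -1.0]]
contact_force: [-0.2, 0.5, -4.5]
finger_gap: 41.9
grip_force: 30.0
```

```bash
python3 -c "
from h import *
im=save('side','s4.png'); 
cv2.imwrite('pics/c5.png',cv2.resize(im[200:370,150:350],(800,600))[:,:,::-1])
s=read_state(); print(s['finger_gap'],s['contact_force'])
go([(510.3,166.9,45,170.85),(510.3,166.9,27,170.85)])"
```

```text
41.51154271334479 [-0.66406848 -0.22800044 -4.12131554]
now [507.2 168.8  70.5] yaw 170.8 tilt [-0.001 -0.    -1.   ]
[-0.0068 -0.0028  0.0509] -0.0008
[-0.0068 -0.0028  0.0869] -0.0008
```

View pics/c5.png

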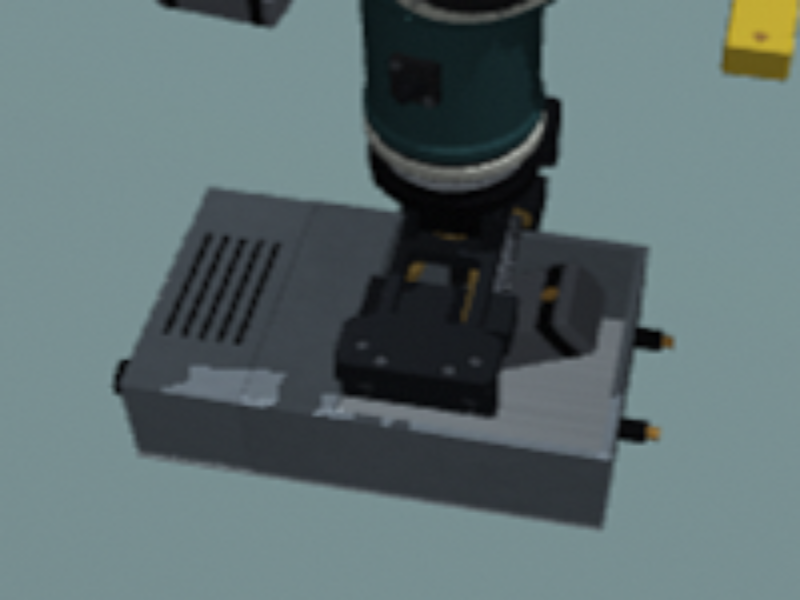

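play_rows:
  motion:
    - [[-0.003,-0.003,0.008],0,0]
    - [[-0.003,-0.003,0.016],0,0]
    - [[-0.003,-0.003,0.024],0,0]
    - [[-0.003,-0.003,0.032],0,0]
    - [[-0.003,-0.003,0.039],0,0]
    - [[-0.003,-0.003,0.046],0,0]
    - [[-0.003,-0.003,0.053],0,0]
    - [[-0.003,-0.003,0.06],0,0]

```text
clock: 8.65
position: [508.0, 167.4, 40.8]
orientation: [[-0.987, 0.16, -0.0], [0.16, 0.987, 0.0], [0.0, 0.0, -1.0]]
contact_force: [-4.2, 1.3, 3.0]
finger_gap: 42.0
grip_force: 30.0
```

play_rows:
  motion:
    - [[0,0,0.006],0,0]
    - [[0,0,0.012],0,0]
    - [[0,0,0.017],0,0]
    - [[0,0,0.021],0,0]
    - [[0,0,0.024],0,0]
    - [[0,0,0.026],0,0]
    - [[0,0,0.026],0,0]

```text
clock: 9.35
position: [508.4, 167.2, 27.5]
orientation: [[-0.987, 0.16, -0.0], [0.16, 0.987, -0.0], [0.0, -0.0, -1.0]]
contact_force: [-1.9, 1.0, -0.7]
finger_gap: 41.6
grip_force: 30.0
```

```bash
python3 -c "
from h import *
im=save('side','s5.png'); 
cv2.imwrite('pics/c6.png',cv2.resize(im[200:370,150:350],(800,600))[:,:,::-1])
s=read_state(); print(s['finger_gap'],s['contact_force'],s['wrist_torque'])
go([(510.3,166.9,26,170.85)])"
```

```text
41.71538652060931 [-2.30848101  0.20063262  0.55156987] [ 0.06428518  0.17814005 -0.00360542]
now [508.4 167.1  27.6] yaw 170.8 tilt [ 0. -0. -1.]
[-0.0038  0.0002  0.0032] -0.0006
```

play_rows:
  motion:
    - [[0,0,0.003],0,0]
    - [[0,0,0.003],0,0]

```text
clock: 9.6
position: [508.6, 167.2, 26.3]
orientation: [[-0.987, 0.16, 0.0], [0.16, 0.987, 0.0], [-0.0, 0.0, -1.0]]
contact_force: [-2.7, -0.4, 1.0]
finger_gap: 41.6
grip_force: 30.0
```

play_rows:
  motion:
    - [[0,0,0.003],0,0]
    - [[0,0,0.003],0,0]

```text
clock: 9.8
position: [508.7, 167.2, 26.2]
orientation: [[-0.987, 0.16, -0.0], [0.16, 0.987, -0.0], [-0.0, -0.0, -1.0]]
contact_force: [-7.0, -0.7, 11.7]
finger_gap: 41.6
grip_force: 30.0
```

play_rows:
  motion:
    - [[0,0,-0.001],0,0]
    - [[0,0,-0.001],0,0.55]
    - [[0,0,-0.001],0,0.6]
    - [[0,0,-0.001],0,0.65]
    - [[0,0,-0.001],0,0.65]
    - [[0,0,-0.001],0,0.65]

```text
clock: 10.4
position: [508.5, 167.2, 25.1]
orientation: [[-0.987, 0.16, 0.0], [0.16, 0.987, -0.0], [-0.0, -0.0, -1.0]]
contact_force: [-0.2, 0.2, -0.9]
finger_gap: 57.3
grip_force: 0.0
```

Released; rise clear and retreat from the cameras' view.

play_rows:
  motion:
    - [[0,0,-0.03],0,0.65]
    - [[0,0,-0.08],0,0.65]
    - [[0,0,-0.16],0,0.65]
    - [[0,0,-0.24],0,0.65]
    - [[0,0,-0.34],0,0.65]
    - [[0,0.2,-0.4],0,0.65]
    - [[0,0.4,-0.4],0,0.65]
    - [[0,0.5,-0.4],0,0.65]
    - [[0,0.5,-0.4],0,0.65]
    - [[0,0.5,-0.4],0,0.65]
    - [[0,0.5,-0.4],0,0.65]

```text
clock: 11.5
position: [548.5, 419.7, 226.6]
orientation: [[-0.988, 0.156, 0.002], [0.156, 0.988, 0.004], [-0.001, 0.004, -1.0]]
contact_force: [-0.3, -0.2, 0.3]
finger_gap: 57.2
grip_force: 0.0
```

```bash
python3 -c "
from h import *
b=save('top','t6.png'); a=save('side','s6.png')
cv2.imwrite('pics/c7.png',np.hstack([cv2.resize(b[120:265,120:230],(360,475)),cv2.resize(a[230:370,170:330],(440,475))])[:,:,::-1])
for q in ('short_pack_center','mic_center'): print(mark_of('side',q)[:1])
print(read_state()['position'])"
```

```text
[]
[{'location': [273.4, 147.9], 'confidence': 0.56}]
[548.02989761 413.02450211 225.4270656 ]
```

View pics/c7.png

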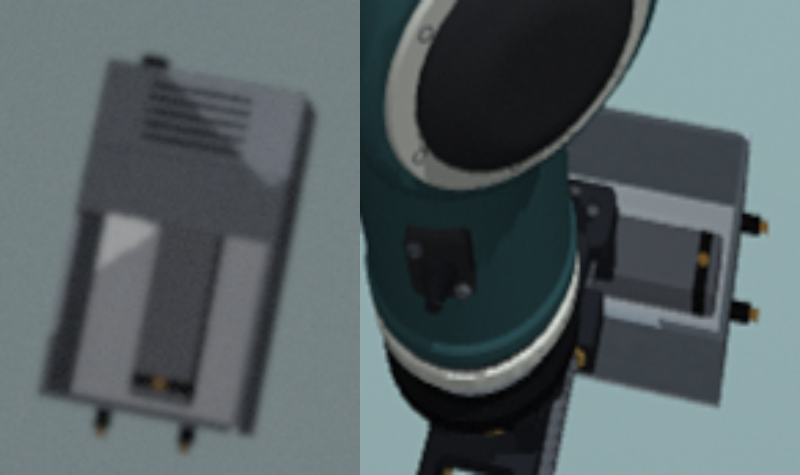

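```bash
python3 -c "
from h import *
a=ray('top',(168.9,236.9)); b=ray('side',(294.7,306.3))
t=np.linalg.lstsq(np.stack([a[1],-b[1]],1),b[0]-a[0],rcond=None)[0]
print(a[0]+a[1]*t[0],b[0]+b[1]*t[1])
B=np.array([510.3,166.9]);r=np.radians(170.85);ex=np.array([np.cos(r),np.sin(r)])
for x in(60,64,68): print(x,proj('side',[*(B+ex*x),34]),proj('top',[*(B+ex*x),34]))"
```

```text
[445.36393693 175.01549728  30.60956425] [446.46459459 174.91960927  30.62134262]
60 [292.47928833 305.96038915] [168.06636211 234.31952531]
64 [294.45244067 306.28281045] [167.73122754 236.0536959 ]
68 [296.42802659 306.60567061] [167.39646581 237.78825978]
```

The top dot of the pack measures 31 mm high, against 34 expected, so it lies flat. It is at x≈65 and y≈0 in the bay.

```bash
python3 -c "
from plant import *
print(finish_job())"
```

```text
the job is handed in; nothing more can be done
None
```

The long pack lies flat and lengthwise on the bay floor with its end under the cover and the gripper clear of it, and I handed the job in at about 12 s; I never moved near the short pack or the microphone, though the short pack was not detected in the last picture.

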